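# Put the copy-camera lenses away in their own cups

### The job

The imaging session is over, so put the four camera lenses away: stand each one upright, front cap up, in the felt cup of its own size, the smallest lens in the smallest cup and so on up to the largest. Someone has left the smallest lens in the largest cup, so that one has to come out before the largest lens can go in. Set each lens down gently on the floor of its cup without tipping any of them over, and leave the stand magnifier where it is.

Things in the scene. Friction and masses are not known exactly. Their poses are not given: they have to be found in the camera images.
- lens_s: the smallest of four camera lenses: a black upright cylinder with ribbed focus ring and caps on both ends, 34 mm in diameter (3 mm less in radius over the lowest 12 mm), 64 mm high; rigid. Origin: centre of its underside; z points up to the front cap (lid side with two grey pinch tabs). Round, so it can be grasped across at any yaw. At the start it stands upright inside cup_xl, not centred, on that cup's floor.
- lens_m: the second smallest of four camera lenses: a black upright cylinder with ribbed focus ring and caps on both ends, 45 mm in diameter (3 mm less in radius over the lowest 12 mm), 70 mm high; rigid. Origin: centre of its underside; z points up to the front cap (lid side with two grey pinch tabs). Round, so it can be grasped across at any yaw. At the start it stands upright on the desk.
- lens_l: the second largest of four camera lenses: a black upright cylinder with ribbed focus ring and caps on both ends, 56 mm in diameter (3 mm less in radius over the lowest 12 mm), 76 mm high; rigid. Origin: centre of its underside; z points up to the front cap (lid side with two grey pinch tabs). Round, so it can be grasped across at any yaw. At the start it stands upright on the desk.
- lens_xl: the largest of four camera lenses: a black upright cylinder with ribbed focus ring and caps on both ends, 67 mm in diameter (3 mm less in radius over the lowest 12 mm), 84 mm high; rigid. Origin: centre of its underside; z points up to the front cap (lid side with two grey pinch tabs). Round, so it can be grasped across at any yaw. At the start it stands upright on the desk.
- cup_s: the smallest of four round open lens cups, light grey felt with a dark bound edge, made for lens_s: well 45 mm across inside, walls 5 mm, flared by 4 mm over the top 6 mm, 31 mm high over all, floor 5 mm above the underside (well 26 mm deep). It is fixed to the desk. Origin: centre of its underside on the desk; z up. Empty at the start.
- cup_m: the second smallest of four round open lens cups, light grey felt with a dark bound edge, made for lens_m: well 56 mm across inside, walls 5 mm, flared by 4 mm over the top 6 mm, 33 mm high over all, floor 5 mm above the underside (well 28 mm deep). It is fixed to the desk. Origin: centre of its underside on the desk; z up. Empty at the start.
- cup_l: the second largest of four round open lens cups, light grey felt with a dark bound edge, made for lens_l: well 67 mm across inside, walls 5 mm, flared by 4 mm over the top 6 mm, 35 mm high over all, floor 5 mm above the underside (well 30 mm deep). It is fixed to the desk. Origin: centre of its underside on the desk; z up. Empty at the start.
- cup_xl: the largest of four round open lens cups, light grey felt with a dark bound edge, made for lens_xl: well 78 mm across inside, walls 5 mm, flared by 4 mm over the top 6 mm, 37 mm high over all, floor 5 mm above the underside (well 32 mm deep). It is fixed to the desk. Origin: centre of its underside on the desk; z up. At the start the smallest lens stands in it.
- loupe: bystander: stand magnifier, a low black ring with a light band, tapering to its foot, glass on top, 49 mm across, 36 mm high, loose. Not a lens of the camera. Origin: centre of its underside.
- monitor_corner (a point): obstacle: lower right corner of the large fixed monitor screen that stands left of the work, always in the same place. From here the screen runs to the left (+y) and about 0.15 m away from the robot, 0.67 m long, and it rises 0.42 m; below it is open. Nothing to be handled is left of it; coming from the left, keep the arm and gripper on the robot's side of the screen.
Not all that is in view belongs to the job. What is shaped like the cup_l but orange is not meant. What is shaped like the lens_l but turquoise is not meant.

How it is judged (in metres and radians):
At the end, for the whole second after the job is handed in: Each of the four lenses stands in the cup of its own size: its axis within 9 mm of the cup's, its underside on the cup's floor (2 to 9 mm above the cup's underside; the floor is at 5 mm), upright within 0.12 rad, released and at rest (horizontal distance between lens_s and cup_s below 0.009 m and z of lens_s in the frame of cup_s between 0.002 and 0.009 m and angle between each of lens_s, lens_m, lens_l, lens_xl's own z axis and vertical below 0.12 rad and linear speed of each of lens_s, lens_m, lens_l, lens_xl below 0.02 m/s and angular speed of each of lens_s, lens_m, lens_l, lens_xl below 0.3 rad/s and horizontal distance between lens_m and cup_m below 0.009 m and z of lens_m in the frame of cup_m between 0.002 and 0.009 m and horizontal distance between lens_l and cup_l below 0.009 m and z of lens_l in the frame of cup_l between 0.002 and 0.009 m and horizontal distance between lens_xl and cup_xl below 0.009 m and z of lens_xl in the frame of cup_xl between 0.002 and 0.009 m); the robot touches nothing.
It fails at once if a lens is tipped over (more than 0.6 rad from upright) (angle between any of lens_s, lens_m, lens_l, lens_xl's own z axis and vertical above 0.6 rad).
It fails at once if a lens is rammed against a cup (more than 60 N between a lens and a cup) (contact force between any of lens_s, lens_m, lens_l, lens_xl and cup_s above 60 N or contact force between any of lens_s, lens_m, lens_l, lens_xl and cup_m above 60 N or contact force between any of lens_s, lens_m, lens_l, lens_xl and cup_l above 60 N or contact force between any of lens_s, lens_m, lens_l, lens_xl and cup_xl above 60 N).
It fails at once if a lens is dropped into its cup (faster than 0.5 m/s while inside it) ((z of lens_s in the frame of cup_s below 0.025 m and horizontal distance between lens_s and cup_s below 0.015 m and linear speed of lens_s above 0.5 m/s) or (z of lens_m in the frame of cup_m below 0.025 m and horizontal distance between lens_m and cup_m below 0.015 m and linear speed of lens_m above 0.5 m/s) or (z of lens_l in the frame of cup_l below 0.025 m and horizontal distance between lens_l and cup_l below 0.015 m and linear speed of lens_l above 0.5 m/s) or (z of lens_xl in the frame of cup_xl below 0.025 m and horizontal distance between lens_xl and cup_xl below 0.015 m and linear speed of lens_xl above 0.5 m/s)).
It fails at once if the magnifier is moved by more than 20 mm (distance of loupe from where it was at the start of the episode above 0.02 m).
It also fails if it takes over 118 s, if anything falls off the work surface, if the arm or the gripper's body presses on something with over 40 N, if the wrist force passes 120 N, or if a joint passes its speed limit or range.

### The arm

A 7-joint arm with a two-finger parallel gripper is mounted at the origin on a cart in front of the work surface, level with it; the furniture and walls round the work are solid. World frame = base frame: x ahead of the robot, y to its left, z up, the work surface at z = 0. Lengths are in m, angles in degrees, forces in N, time in s.
With the tool pointing down it reaches from about 0.35 to 0.9 m from the base axis. Payload 7.2 kg.
Tool frame: the origin (TCP) lies between the finger pads; the fingertips stand 19 mm ahead of it and the grasp point (between the pads) is the TCP; z points along the fingers, y is the line along which they close (so a half turn about z gives the same grasp; the last joint's range is limited). The gripper opens to 85 mm and grips with 20 to 120 N. Pads are 22 mm wide; open, the fingers measure 114 mm over their backs; the gripper's body (76 mm by 85 mm) begins 54 mm behind the grasp point. The pads swing forward as they close: fully open they stand 13 mm farther back than shut.
Start: joints at [-76.788, 23.554, -0.728, 91.456, 0.321, 64.991, -4.71], TCP at [0.184, 0.597, 0.25] pointing down, gripper open.
Joint ranges: [-169.25, 169.25], [-16.82, 113.86], [-84.01, 82.57], [7.8, 145.47], [-59.2, 239.2], [7.22, 106.19], [-163.78, 163.78]. Speed limits (degrees/s): [136.94, 136.94, 172.46, 172.46, 180, 180, 180].

### API

Orientations are given as a 3x3 rotation matrix whose columns are the frame's x, y, z axes.
In Python, from plant import env gives the robot as it stands.
- The arm moves only by the tool step_arm, never from a script. Its argument "commands" is a list that holds one entry, the list of rows, each a list of 7 numbers: the shift along the world's x, y, z in units of 0.6 m (1.0 is 0.6 m), then the turn, a rotation vector about the world's x, y, z in units of 60 degrees (1.0 is 60 degrees), then the gripper command: -1 is shut, 1 is fully open, values between are in proportion. A call has 1 to 10 rows; each row is the pose to reach, as a shift and turn from the pose commanded when the call began; what a row does not reach only later rows make up. A row lasts 1/10 s, in which the tool goes at most 50 mm and 8.59 degrees, less where a joint would pass 70% of its speed; a pose out of reach is approached as far as the arm can. A call with a number of a shift or a turn outside -1 to 1 is refused whole. A call with a gripper value outside its range is refused whole. The fingers move at their own pace and stop on an object; "squeeze" is the grip in N (left out, the last holds). Time passes only in rows, so rows that repeat a pose let the fingers close. It gives the time, the measured TCP pose, the force, the opening and the grip force at its end, in the units of the state.
- env.get_state(): the state, without advancing time (a new reading comes with each control period).
- env.capture(name): name is "scene" or "side" or "wrist"; returns a dict with "color" (400x640x3 uint8, blue, green, red), "fx", "fy", "cx", "cy" (pixels), "pose" (4x4, takes a point from camera to world coordinates); the wrist camera has in their place "mount" (4x4, takes a point from camera to tool coordinates, whose origin is the TCP and whose axes are the flange's). Camera axes: x right, y up, looking along -z (the intrinsics and any distortion apply to the point x, -y, -z); pixel columns grow to the right and rows downward; lengths in m; the calibration is good to about 2 mm. A picture is of the moment at which its call begins: read the wrist's pose just before it. There is no depth.
- env.hand_in(): hands the job in; it is judged then, once.
The state is a dict: "time": time; "joint_pos": joint angles; "joint_velocities": joint speeds; "tau": joint torques, N m; "tcp_pos": TCP position; "ee_rot": TCP orientation; "force": force on the tool from outside, world axes, zero at the start; "moment": the same for the moment, N m; "width": finger opening in m; "grip_force": force on a finger pad.
Only numpy, scipy, OpenCV 4.12 (cv2) and the standard library are available. Lean on these libraries where they do the work, as an engineer would, in place of code of your own. Each camera call takes 0.05 s, during which the arm holds its last target. There are 200 camera calls.

## Working session

There is one attempt and no reset: what is moved stays moved. The work goes in short steps, Python scripts to look and compute and a tool call to move; the robot and the scene stay as the last step left them, time stands still between calls to the robot, and variables do not carry over. Pictures are saved under pics/ and viewed, at most 14 in all, crops included, and the job is handed in when it is done.

Besides the shell and the picture viewer there is one more tool, called after "Emit:" by a JSON object that holds its "fn" and its "kwargs". step_arm: Moves the arm, as the interface text tells. Its arguments: {"type":"object","properties":{"commands":{"type":"array","items":{"type":"array","items":{"type":"array","items":{"type":"number","minimum":-1,"maximum":1}}}},"squeeze":{"type":"number"}},"required":["commands"]}

```bash
ls; mkdir -p pics; python3 - <<'E'
from plant import env
import cv2
for n in ("scene","side"):
    c=env.capture(n); cv2.imwrite(f"pics/{n}0.png",c["color"]); print(n,c["fx"],c["fy"],c["cx"],c["cy"],[k for k in c],c["pose"].round(4).tolist() if hasattr(c["pose"],'round') else c["pose"])
s=env.get_state(); print(s["time"],s["tcp_pos"],s["ee_rot"],s["width"],s["force"])
E
```

```text
pics
scene 380.32612592983816 380.32612592983816 316.11004677982334 206.3913136187706 ['color', 'fx', 'fy', 'cx', 'cy', 'pose'] [[0.6737, 0.4797, -0.5622, 0.0318], [-0.739, 0.4281, -0.5202, -0.6866], [-0.0089, 0.7659, 0.6429, 0.7237], [0.0, 0.0, 0.0, 1.0]]
side 392.18619892525686 392.18619892525686 318.0078556627446 193.23351752763233 ['color', 'fx', 'fy', 'cx', 'cy', 'pose'] [[0.0069, 0.8784, -0.4779, 0.0685], [-1.0, 0.0067, -0.002, -0.2292], [0.0015, 0.4779, 0.8784, 0.9709], [0.0, 0.0, 0.0, 1.0]]
0.1 [0.18388959 0.59691442 0.24952869] [[-9.55692196e-01  2.94367675e-01 -3.14137159e-04]
 [ 2.94367820e-01  9.55691157e-01 -1.41403873e-03]
 [-1.16029188e-04 -1.44385765e-03 -9.99998951e-01]] 0.08509219576726353 [-0.55185776  0.66837487  0.16592549]
```

View pics/scene0.png

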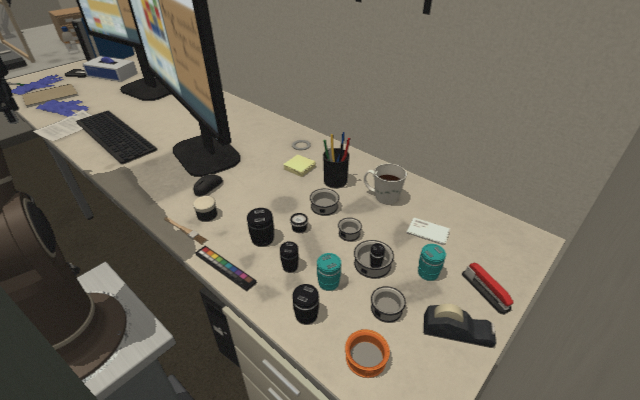

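View pics/side0.png

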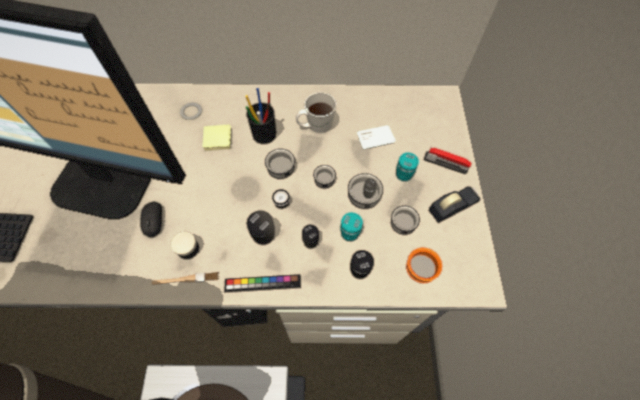

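The side view shows black lenses at (261,227), (311,236) and (362,264), with the smallest at (370,187) inside the largest cup. The grey cups are at (280,163), (324,176), (365,190) and (405,219). Turquoise lenses are at (352,226) and (406,166), and an orange cup is at (424,264); none of these is meant. I'll confirm in one enlarged crop.

```bash
python3 - <<'E'
import cv2
a=cv2.imread("pics/side0.png")[140:300,220:450]
cv2.imwrite("pics/c1.png",cv2.resize(a,None,fx=3.4,fy=3.4,interpolation=cv2.INTER_CUBIC))
E
```

```text
(no output)
```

View pics/c1.png

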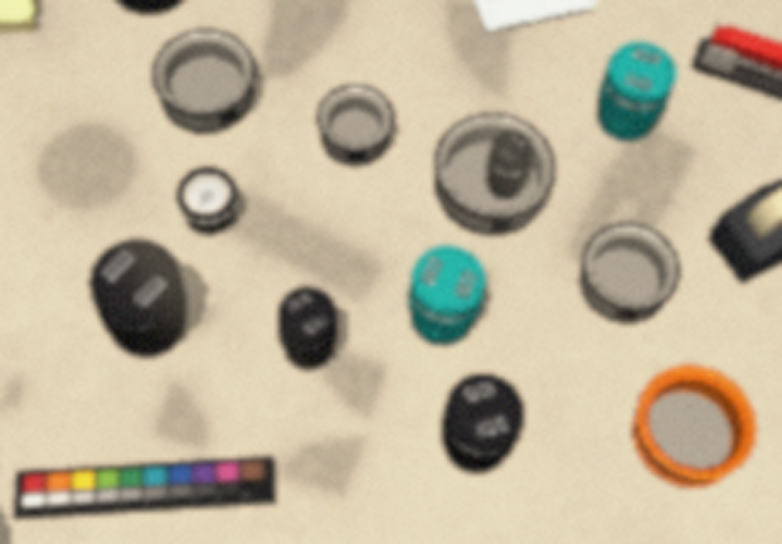

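The crop agrees. By size, the rims measure 118 px at (494,170) for cup_xl, 103 px at (206,79) for cup_l, 97 px (and nearer the camera) at (630,270) for cup_m, and 77 px at (356,123) for cup_s. The black lenses are xl at (140,275), m at (308,310) and l at (483,400), and the loupe is at (208,195).

```bash
cat > h.py <<'E'
import numpy as np, cv2
from plant import env
def cast(c,P,u,v,z):
    d=P[:3,:3]@np.array([(u-c["cx"])/c["fx"],-(v-c["cy"])/c["fy"],-1.])
    return P[:3,3]+d*(z-P[2,3])/d[2]
def wristpose(c,s):
    T=np.eye(4);T[:3,:3]=s["ee_rot"];T[:3,3]=s["tcp_pos"];return T@np.array(c["mount"])
E
python3 - <<'E'
from h import *
np.set_printoptions(precision=4,suppress=True)
c=env.capture("side");P=np.array(c["pose"])
for n,x,y,z in [("cup_l",206,74,.035),("cup_s",356,117,.031),("cup_xl",494,166,.037),("cup_m",630,265,.033),("lens_xl",138,280,.084),("lens_m",308,311,.07),("lens_l",484,407,.076),("lens_s",513,148,.069),("loupe",208,193,.036),("tq1",448,278,.076),("tq2",640,70,.076),("orange",694,420,.035)]:
    print(n,cast(c,P,220+x/3.4,140+y/3.4,z))
s=env.get_state();w=env.capture("wrist");print(w["mount"],w["fx"],w["fy"],w["cx"],w["cy"]);print(cast(w,wristpose(w,s),320,200,0))
E
```

```text
cup_l [ 0.6786 -0.1201  0.035 ]
cup_s [ 0.64   -0.2454  0.031 ]
cup_xl [ 0.5912 -0.356   0.037 ]
cup_m [ 0.5064 -0.4574  0.033 ]
lens_xl [ 0.4679 -0.0857  0.084 ]
lens_m [ 0.4504 -0.2095  0.07  ]
lens_l [ 0.3761 -0.3339  0.076 ]
lens_s [ 0.5896 -0.3673  0.069 ]
loupe [ 0.5655 -0.1277  0.036 ]
tq1 [ 0.4748 -0.3121  0.076 ]
tq2 [ 0.6584 -0.4721  0.076 ]
orange [ 0.3815 -0.4912  0.035 ]
[[-0.0008  0.9635  0.2679  0.0674]
 [ 1.      0.0009 -0.0004  0.0018]
 [-0.0006  0.2679 -0.9635 -0.1236]
 [ 0.      0.      0.      1.    ]] 352.337684097841 352.337684097841 324.1790152369636 203.1157489784827
[0.2145 0.5845 0.    ]
```

Emit:
{"fn": "step_arm", "kwargs": {"commands": [[[0.19, -0.5, 0.12, 0, 0, 0.285, 1], [0.19, -0.5, 0.12, 0, 0, 0.285, 1], [0.19, -0.5, 0.12, 0, 0, 0.285, 1], [0.19, -0.5, 0.12, 0, 0, 0.285, 1], [0.19, -0.5, 0.12, 0, 0, 0.285, 1], [0.19, -0.5, 0.12, 0, 0, 0.285, 1], [0.19, -0.5, 0.12, 0, 0, 0.285, 1], [0.19, -0.5, 0.12, 0, 0, 0.285, 1], [0.19, -0.5, 0.12, 0, 0, 0.285, 1], [0.19, -0.5, 0.12, 0, 0, 0.285, 1]]]}}

```text
time: 1.2
tcp_pos: [0.2974, 0.2983, 0.322]
ee_rot: [[-1.0, -0.001, -0.0], [-0.001, 1.0, 0.0], [0.0, 0.0, -1.0]]
force: [0.1, 0.3, -0.0]
width: 0.0854
grip_force: 0.0
```

Emit:
{"fn": "step_arm", "kwargs": {"commands": [[[0.2, -0.5, 0.067, 0, 0, 0, 1], [0.2, -0.5, 0.067, 0, 0, 0, 1], [0.2, -0.5, 0.067, 0, 0, 0, 1], [0.2, -0.5, 0.067, 0, 0, 0, 1], [0.2, -0.5, 0.067, 0, 0, 0, 1], [0.2, -0.5, 0.067, 0, 0, 0, 1], [0.2, -0.5, 0.067, 0, 0, 0, 1], [0.2, -0.5, 0.067, 0, 0, 0, 1], [0.2, -0.5, 0.067, 0, 0, 0, 1]]]}}

```text
time: 2.1
tcp_pos: [0.4181, -0.0015, 0.362]
ee_rot: [[-1.0, -0.001, -0.001], [-0.001, 1.0, -0.0], [0.001, -0.0, -1.0]]
force: [1.0, -0.1, -0.3]
width: 0.0854
grip_force: 0.0
```

Emit:
{"fn": "step_arm", "kwargs": {"commands": [[[0.05, -0.4, 0.067, 0, 0, 0, 1], [0.05, -0.4, 0.067, 0, 0, 0, 1], [0.05, -0.4, 0.067, 0, 0, 0, 1], [0.05, -0.4, 0.067, 0, 0, 0, 1], [0.05, -0.4, 0.067, 0, 0, 0, 1], [0.05, -0.4, 0.067, 0, 0, 0, 1], [0.05, -0.4, 0.067, 0, 0, 0, 1], [0.05, -0.4, 0.067, 0, 0, 0, 1]]]}}

```text
time: 2.9
tcp_pos: [0.4487, -0.2401, 0.4019]
ee_rot: [[-1.0, -0.003, -0.001], [-0.003, 1.0, 0.001], [0.001, 0.001, -1.0]]
force: [0.4, 0.5, -0.2]
width: 0.0852
grip_force: 0.0
```

```bash
python3 - <<'E'
from h import *
s=env.get_state();w=env.capture("wrist");cv2.imwrite("pics/w1.png",w["color"]);np.save("w1.npy",wristpose(w,s));print(s["tcp_pos"],s["joint_pos"])
E
```

```text
[ 0.44874825 -0.24014704  0.40191062] [-20.03896274   6.93366218  48.67494936  95.89868288  -5.30741896
  79.65279348 119.57652947]
```

View pics/w1.png

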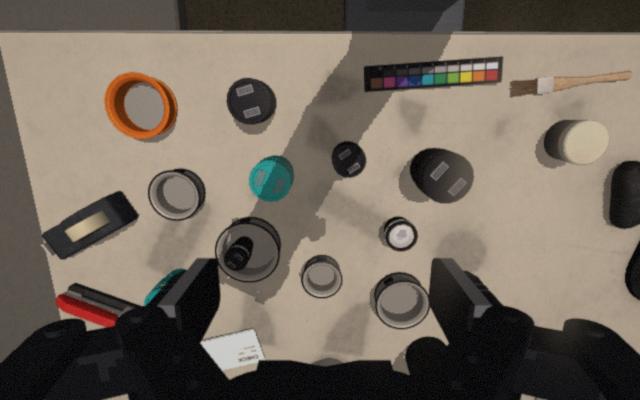

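The wrist view shows cup_xl at (248,250) with lens_s at (238,252), cup_s at (322,277), cup_l at (401,300) and cup_m at (176,194). The lenses are xl at (442,175), m at (348,159) and l at (251,101); the loupe is at (401,234). Next is an enlarged montage of the cups for exact rims.

```bash
python3 - <<'E'
from h import *
a=cv2.imread("pics/w1.png");t=[]
for u,v in [(322,277),(176,194),(401,300),(248,250)]:
    b=cv2.resize(a[v-37:v+38,u-37:u+38],(300,300),interpolation=cv2.INTER_CUBIC)
    b=cv2.convertScaleAbs(b,alpha=1.5)
    for k in range(50,300,50): cv2.line(b,(k,0),(k,5),(0,0,255),1);cv2.line(b,(0,k),(5,k),(0,0,255),1)
    t.append(b)
cv2.imwrite("pics/m1.png",np.vstack([np.hstack(t[:2]),np.hstack(t[2:])]))
E
```

```text
(no output)
```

View pics/m1.png

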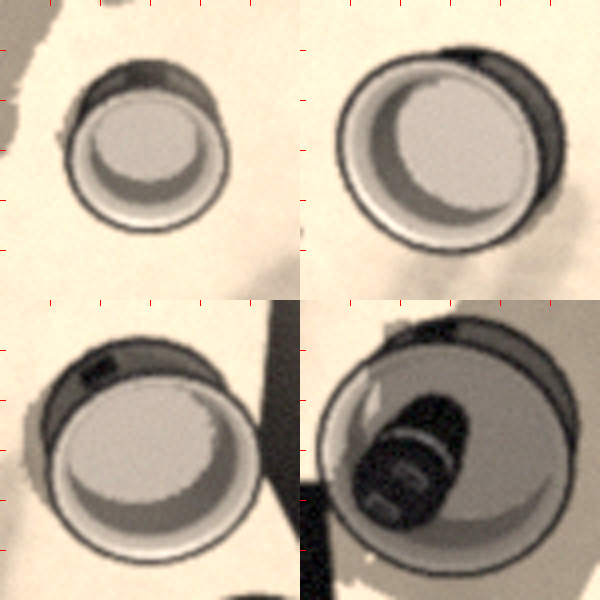

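cup_s has its rim centre at local (148,160), cup_m at (140,152), cup_l at (155,169) and cup_xl at (146,159). The cap of lens_s is at (101,186). Same again for the lens caps.

```bash
python3 - <<'E'
from h import *
np.set_printoptions(precision=4,suppress=True)
a=cv2.imread("pics/w1.png");t=[]
for u,v in [(348,159),(251,101),(442,175),(401,234)]:
    b=cv2.resize(a[v-37:v+38,u-37:u+38],(300,300),interpolation=cv2.INTER_CUBIC)
    b=cv2.convertScaleAbs(b,alpha=2.5)
    for k in range(50,300,50): cv2.line(b,(k,0),(k,5),(0,0,255),1);cv2.line(b,(0,k),(5,k),(0,0,255),1)
    t.append(b)
cv2.imwrite("pics/m2.png",np.vstack([np.hstack(t[:2]),np.hstack(t[2:])]))
w=env.capture("wrist");P=np.load("w1.npy")
f=lambda c,x,y,z:cast(w,P,c[0]-37+(x+.5)/4-.5,c[1]-37+(y+.5)/4-.5,z)
for n,c,l,r,t_,b_,z in [("s",(322,277),68,228,88,231,.031),("m",(176,194),37,241,54,252,.033),("l",(401,300),50,260,76,263,.035),("xl",(248,250),18,274,43,276,.037),("lens_s",(248,250),55,147,142,230,.069)]:
    m=((l+r)/2,(t_+b_)/2)
    print(n,f(c,*m,z),np.linalg.norm(f(c,l,m[1],z)-f(c,r,m[1],z)),np.linalg.norm(f(c,m[0],t_,z)-f(c,m[0],b_,z)))
E
```

```text
s [ 0.6417 -0.2414  0.031 ] 0.06198371233207879 0.06116270000748206
m [ 0.5065 -0.455   0.033 ] 0.07341816979063971 0.07401035987032384
l [ 0.6837 -0.1145  0.035 ] 0.08251526381840411 0.0830226687412835
xl [ 0.5942 -0.3529  0.037 ] 0.09574523274017109 0.09430900750754287
lens_s [ 0.5904 -0.3618  0.069 ] 0.03232672454709051 0.033649105568008396
```

View pics/m2.png

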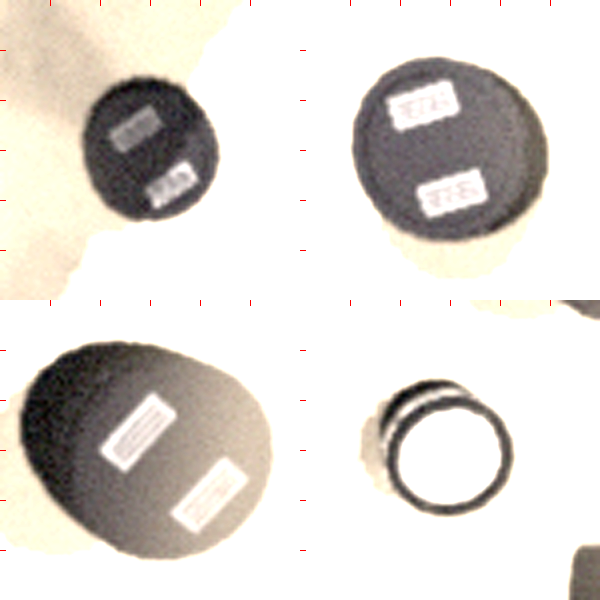

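```bash
python3 - <<'E'
from h import *
np.set_printoptions(precision=4,suppress=True)
w=env.capture("wrist");P=np.load("w1.npy")
f=lambda c,x,y,z:cast(w,P,c[0]-37+(x+.5)/4-.5,c[1]-37+(y+.5)/4-.5,z)
for n,c,x,y,z in [("m",(348,159),153,157,.07),("l",(251,101),138,148,.076),("xl",(442,175),173,163,.084),("loupe",(401,234),150,155,.036)]: print(n,f(c,x,y,z))
print("xl right-left",f((442,175),271,163,.084),"m",f((348,159),218,157,.07),f((348,159),84,157,.07),"l",f((251,101),53,140,.076))
E
```

```text
m [ 0.4511 -0.2059  0.07  ]
l [ 0.3764 -0.3314  0.076 ]
xl [ 0.4712 -0.0801  0.084 ]
loupe [ 0.5668 -0.1238  0.036 ]
xl right-left [ 0.4711 -0.0488  0.084 ] m [ 0.4511 -0.1848  0.07  ] [ 0.4512 -0.2283  0.07  ] l [ 0.3741 -0.3572  0.076 ]
```

Emit:
{"fn": "step_arm", "kwargs": {"commands": [[[0.235, -0.207, -0.337, 0, 0, -0.75, 0.4], [0.235, -0.207, -0.337, 0, 0, -0.75, 0.4], [0.235, -0.207, -0.337, 0, 0, -0.75, 0.4], [0.235, -0.207, -0.337, 0, 0, -0.75, 0.4], [0.235, -0.207, -0.337, 0, 0, -0.75, 0.4], [0.235, -0.207, -0.337, 0, 0, -0.75, 0.4], [0.235, -0.207, -0.337, 0, 0, -0.75, 0.4], [0.235, -0.207, -0.337, 0, 0, -0.75, 0.4], [0.235, -0.207, -0.337, 0, 0, -0.75, 0.4]]]}}

```text
time: 3.95
tcp_pos: [0.5891, -0.3664, 0.2023]
ee_rot: [[-0.708, 0.706, 0.002], [0.706, 0.708, -0.0], [-0.002, 0.001, -1.0]]
force: [-0.3, -0.3, -0.0]
width: 0.0597
grip_force: 0.0
```

```bash
python3 - <<'E'
from h import *
s=env.get_state();w=env.capture("wrist");cv2.imwrite("pics/w2.png",w["color"]);P=wristpose(w,s);print(s["tcp_pos"],s["joint_pos"],s["width"])
# project expected lens_s top
Pi=np.linalg.inv(P)
for p in [(.590,-.364,.069),(.593,-.3545,.037)]:
    q=Pi@np.array([*p,1]);print(w["cx"]-w["fx"]*q[0]/q[2],w["cy"]+w["fy"]*q[1]/q[2])
E
```

```text
[ 0.58910989 -0.36637509  0.20229976] [ -2.39148193  40.67299007  50.6572792   86.29860527 -32.84491907
  68.61791303  98.63221729] 0.059688697950886896
324.5162207894567 197.59984912063507
334.9502203036722 182.58873449077794
```

View pics/w2.png

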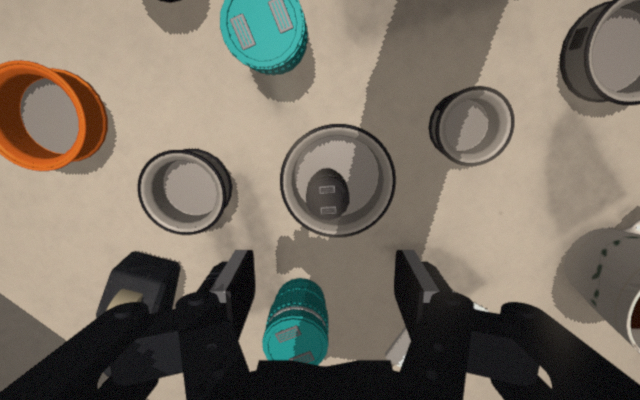

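Now cup_xl's rim centre is at (338,180.5) and the tabs of lens_s are centred at (327,199.5). cup_s is at (471.5,126.5) and cup_m at (184,192).

```bash
python3 - <<'E'
from h import *
s=env.get_state();w=env.capture("wrist");P=wristpose(w,s)
for n,u,v,z in [("lens_s",327,199.5,.069),("xl",338,180.5,.037),("cup_s",471.5,126.5,.031),("m",184,192,.033)]: print(n,cast(w,P,u,v,z).round(4))
E
```

```text
lens_s [ 0.5926 -0.3638  0.069 ]
xl [ 0.5938 -0.3515  0.037 ]
cup_s [ 0.6401 -0.2432  0.031 ]
m [ 0.5085 -0.4521  0.033 ]
```

Emit:
{"fn": "step_arm", "kwargs": {"commands": [[[0.004, 0.005, -0.08, 0, 0, 0, 0.4], [0.004, 0.005, -0.15, 0, 0, 0, 0.4], [0.004, 0.005, -0.19, 0, 0, 0, 0.4], [0.004, 0.005, -0.22, 0, 0, 0, 0.4], [0.004, 0.005, -0.235, 0, 0, 0, 0.4], [0.004, 0.005, -0.235, 0, 0, 0, 0.4]]]}}

```text
time: 4.65
tcp_pos: [0.5914, -0.3637, 0.0596]
ee_rot: [[-0.707, 0.707, 0.0], [0.707, 0.707, 0.0], [0.0, 0.0, -1.0]]
force: [0.6, 0.4, -0.2]
width: 0.0601
grip_force: 0.0
```

Emit:
{"fn": "step_arm", "kwargs": {"commands": [[[0, 0, 0, 0, 0, 0, -1], [0, 0, 0, 0, 0, 0, -1], [0, 0, 0, 0, 0, 0, -1], [0, 0, 0, 0, 0, 0, -1], [0, 0, 0, 0, 0, 0, -1], [0, 0, 0, 0, 0, 0, -1]]], "squeeze": 30}}

```text
time: 5.25
tcp_pos: [0.5922, -0.3647, 0.0613]
ee_rot: [[-0.707, 0.707, 0.002], [0.707, 0.707, -0.001], [-0.003, 0.001, -1.0]]
force: [-0.8, 1.2, 7.1]
width: 0.033
grip_force: 29.7
```

Emit:
{"fn": "step_arm", "kwargs": {"commands": [[[0, 0, 0.05, 0, 0, 0, -1], [0, 0, 0.12, 0, 0, 0, -1], [0, 0, 0.2, 0, 0, 0, -1], [0, 0, 0.2, 0, 0, 0, -1], [0, 0, 0.2, 0, 0, 0, -1]]]}}

```text
time: 5.75
tcp_pos: [0.5919, -0.3642, 0.181]
ee_rot: [[-0.707, 0.707, 0.003], [0.707, 0.707, -0.001], [-0.002, 0.001, -1.0]]
force: [-0.3, 0.1, -1.9]
width: 0.0331
grip_force: 30.3
```

```bash
python3 - <<'E'
from h import *
a=env.capture("side")["color"];s=env.capture("scene")["color"]
cv2.imwrite("pics/b1.png",np.hstack([cv2.resize(a[100:250,280:440],None,fx=2.4,fy=2.4),cv2.resize(s[160:310,300:460],None,fx=2.4,fy=2.4)]))
print(env.get_state()["force"])
E
```

```text
[-0.43556472 -0.08399585 -2.03347633]
```

View pics/b1.png

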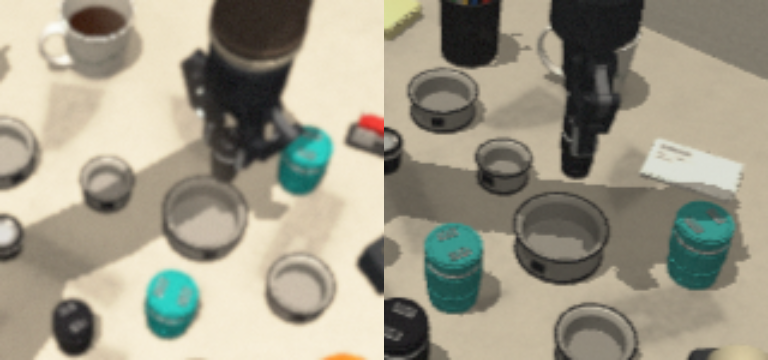

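Emit:
{"fn": "step_arm", "kwargs": {"commands": [[[0.082, 0.203, 0, 0, 0, 0, -1], [0.082, 0.203, 0, 0, 0, 0, -1], [0.082, 0.203, 0, 0, 0, 0, -1], [0.082, 0.203, -0.05, 0, 0, 0, -1], [0.082, 0.203, -0.1, 0, 0, 0, -1], [0.082, 0.203, -0.14, 0, 0, 0, -1], [0.082, 0.203, -0.14, 0, 0, 0, -1]]]}}

```text
time: 6.55
tcp_pos: [0.6379, -0.2402, 0.0902]
ee_rot: [[-0.707, 0.707, -0.008], [0.707, 0.707, 0.003], [0.008, -0.004, -1.0]]
force: [-0.3, 0.6, -1.2]
width: 0.0331
grip_force: 30.3
```

```bash
python3 - <<'E'
from h import *
a=env.capture("side")["color"];s=env.capture("scene")["color"];w=env.capture("wrist")["color"]
cv2.imwrite("pics/b2.png",np.hstack([cv2.resize(a[130:210,290:360],None,fx=4,fy=4),cv2.resize(s[180:260,315:385],None,fx=4,fy=4), cv2.resize(w[130:290,250:390],None,fx=1.6,fy=2)]))
print(env.get_state()["tcp_pos"])
E
```

```text
[ 0.64060457 -0.24260207  0.09587201]
```

View pics/b2.png

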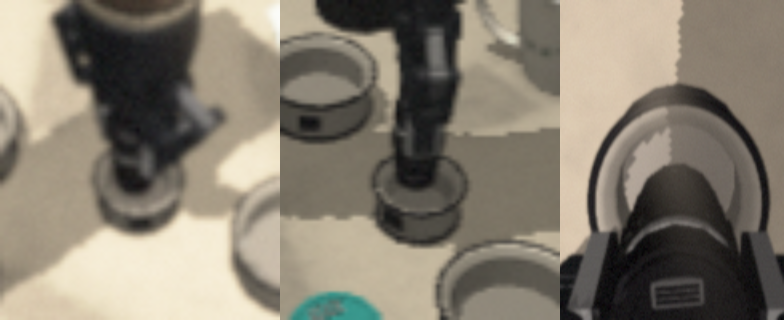

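The lens sits centred over cup_s in all three views.

Emit:
{"fn": "step_arm", "kwargs": {"commands": [[[0, 0, -0.017, 0, 0, 0, -1], [0, 0, -0.034, 0, 0, 0, -1], [0, 0, -0.045, 0, 0, 0, -1], [0, 0, -0.051, 0, 0, 0, -1], [0, 0, -0.055, 0, 0, 0, -1], [0, 0, -0.057, 0, 0, 0, -1], [0, 0, -0.057, 0, 0, 0, -1]]]}}

```text
time: 7.4
tcp_pos: [0.6407, -0.2423, 0.0615]
ee_rot: [[-0.707, 0.707, 0.0], [0.707, 0.707, -0.0], [-0.0, 0.0, -1.0]]
force: [-0.6, -0.9, -0.5]
width: 0.0331
grip_force: 30.4
```

Emit:
{"fn": "step_arm", "kwargs": {"commands": [[[0, 0, -0.002, 0, 0, 0, -1], [0, 0, -0.003, 0, 0, 0, -1], [0, 0, -0.003, 0, 0, 0, -1]]]}}

```text
time: 7.7
tcp_pos: [0.641, -0.2426, 0.0612]
ee_rot: [[-0.707, 0.707, 0.002], [0.707, 0.707, -0.0], [-0.001, 0.001, -1.0]]
force: [-2.7, 1.2, 9.2]
width: 0.0331
grip_force: 31.5
```

Emit:
{"fn": "step_arm", "kwargs": {"commands": [[[0, 0, 0, 0, 0, 0, 0.3], [0, 0, 0, 0, 0, 0, 0.3], [0, 0, 0, 0, 0, 0, 0.3], [0, 0, 0, 0, 0, 0, 0.3], [0, 0, 0.05, 0, 0, 0, 0.5], [0, 0, 0.12, 0, 0, 0, 0.5], [0, 0, 0.2, 0, 0, 0, 0.5], [0, 0, 0.2, 0, 0, 0, 0.5]]]}}

```text
time: 8.5
tcp_pos: [0.6431, -0.2445, 0.1864]
ee_rot: [[-0.706, 0.708, 0.009], [0.708, 0.707, -0.004], [-0.009, 0.004, -1.0]]
force: [0.5, 0.0, 0.4]
width: 0.0637
grip_force: 0.0
```

Emit:
{"fn": "step_arm", "kwargs": {"commands": [[[-0.317, 0.058, 0, 0, 0, 0, 0.6], [-0.317, 0.058, 0, 0, 0, 0, 0.6], [-0.317, 0.058, 0, 0, 0, 0, 0.6], [-0.317, 0.058, 0, 0, 0, 0, 0.6], [-0.317, 0.058, 0, 0, 0, 0, 0.6], [-0.317, 0.058, 0, 0, 0, 0, 0.6]]]}}

```text
time: 9.1
tcp_pos: [0.4503, -0.2068, 0.1797]
ee_rot: [[-0.707, 0.707, 0.001], [0.707, 0.707, 0.001], [0.0, 0.002, -1.0]]
force: [0.9, 0.8, -0.5]
width: 0.0683
grip_force: 0.0
```

```bash
python3 - <<'E'
from h import *
s=env.get_state();w=env.capture("wrist");P=wristpose(w,s);cv2.imwrite("pics/w3.png",w["color"]);print(s["tcp_pos"])
g=cv2.cvtColor(w["color"],cv2.COLOR_BGR2GRAY)
# tabs: mid grey blobs inside the dark cap; print components near centre
roi=g[120:280,240:400];m=((roi>75)&(roi<200)).astype(np.uint8)
n,l,st,c=cv2.connectedComponentsWithStats(m)
for i in range(1,n):
    if 40<st[i,4]<900: print(st[i],c[i]+[240,120],cast(w,P,*(c[i]+[240,120]),.07).round(4))
E
```

```text
[ 0.4502544  -0.20676892  0.17967809]
[  0   0  33  40 649] [250.30508475 133.05238829] [ 0.3817 -0.2033  0.07  ]
[40 14  9 12 53] [283.32075472 139.32075472] [ 0.3997 -0.191   0.07  ]
[35 28 11 16 59] [280.13559322 155.88135593] [ 0.4056 -0.2004  0.07  ]
[ 91  80  15  22 161] [337.19875776 211.34161491] [ 0.4598 -0.2007  0.07  ]
```

View pics/w3.png

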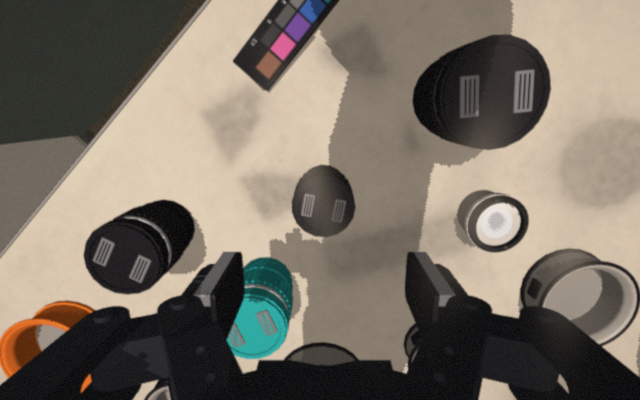

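The lens_m tabs are at (308,206) and (339,211), the lens_xl tabs at (470,96) and (524,91), and the lens_l tabs at (104,250) and (141,270).

```bash
python3 - <<'E'
from h import *
s=env.get_state();w=env.capture("wrist");P=wristpose(w,s)
for n,u,v,z in [("m",323.5,208.5,.07),("xl",497,93.5,.084),("l",122.5,260,.076)]: print(n,cast(w,P,u,v,z).round(4))
E
```

```text
m [ 0.4528 -0.2064  0.07  ]
xl [ 0.4726 -0.08    0.084 ]
l [ 0.3784 -0.3312  0.076 ]
```

Emit:
{"fn": "step_arm", "kwargs": {"commands": [[[0.002, 0, -0.08, 0, 0, 0, 0.6], [0.002, 0, -0.15, 0, 0, 0, 0.6], [0.002, 0, -0.19, 0, 0, 0, 0.6], [0.002, 0, -0.208, 0, 0, 0, 0.6], [0.002, 0, -0.208, 0, 0, 0, 0.6]]]}}

```text
time: 9.7
tcp_pos: [0.4516, -0.2078, 0.0536]
ee_rot: [[-0.707, 0.708, -0.002], [0.708, 0.707, -0.0], [0.001, -0.002, -1.0]]
force: [-0.3, 0.0, 0.3]
width: 0.0682
grip_force: 0.0
```

Emit:
{"fn": "step_arm", "kwargs": {"commands": [[[0, 0, 0, 0, 0, 0, -1], [0, 0, 0, 0, 0, 0, -1], [0, 0, 0, 0, 0, 0, -1], [0, 0, 0, 0, 0, 0, -1], [0, 0, 0, 0, 0, 0, -1], [0, 0, 0, 0, 0, 0, -1]]]}}

```text
time: 10.3
tcp_pos: [0.4526, -0.2079, 0.0559]
ee_rot: [[-0.707, 0.707, 0.003], [0.707, 0.707, -0.001], [-0.002, 0.001, -1.0]]
force: [-1.1, -1.0, 6.5]
width: 0.0447
grip_force: 31.0
```

Emit:
{"fn": "step_arm", "kwargs": {"commands": [[[0, 0, 0.05, 0, 0, 0, -1], [0, 0, 0.13, 0, 0, 0, -1], [0, 0, 0.21, 0, 0, 0, -1], [0, 0, 0.21, 0, 0, 0, -1], [0, 0, 0.21, 0, 0, 0, -1]]]}}

```text
time: 10.8
tcp_pos: [0.4522, -0.2066, 0.1815]
ee_rot: [[-0.708, 0.706, 0.003], [0.706, 0.708, 0.001], [-0.001, 0.003, -1.0]]
force: [0.0, -0.1, -1.9]
width: 0.0443
grip_force: 31.6
```

Emit:
{"fn": "step_arm", "kwargs": {"commands": [[[0.092, -0.412, 0, 0, 0, 0, -1], [0.092, -0.412, 0, 0, 0, 0, -1], [0.092, -0.412, 0, 0, 0, 0, -1], [0.092, -0.412, 0, 0, 0, 0, -1], [0.092, -0.412, 0, 0, 0, 0, -1], [0.092, -0.412, -0.05, 0, 0, 0, -1], [0.092, -0.412, -0.1, 0, 0, 0, -1], [0.092, -0.412, -0.14, 0, 0, 0, -1], [0.092, -0.412, -0.14, 0, 0, 0, -1]]]}}

```text
time: 11.7
tcp_pos: [0.5044, -0.4519, 0.0908]
ee_rot: [[-0.706, 0.708, -0.007], [0.708, 0.706, 0.007], [0.009, -0.0, -1.0]]
force: [-0.1, 0.7, -1.1]
width: 0.0437
grip_force: 31.4
```

```bash
python3 - <<'E'
from h import *
a=env.capture("side")["color"];s=env.capture("scene")["color"];w=env.capture("wrist")["color"]
cv2.imwrite("pics/b3.png",np.hstack([cv2.resize(a[170:250,365:445],None,fx=3.2,fy=3.2),cv2.resize(s[250:330,345:425],None,fx=3.2,fy=3.2), cv2.resize(w[120:280,240:400],None,fx=1.6,fy=1.6)]))
print(env.get_state()["tcp_pos"])
E
```

```text
[ 0.50666951 -0.45469227  0.096877  ]
```

View pics/b3.png

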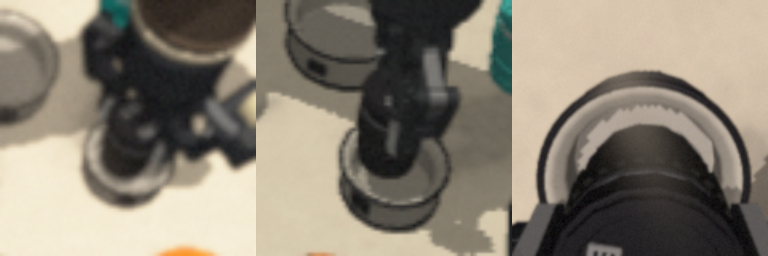

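Centred over cup_m; lowering.

Emit:
{"fn": "step_arm", "kwargs": {"commands": [[[0, 0, -0.017, 0, 0, 0, -1], [0, 0, -0.034, 0, 0, 0, -1], [0, 0, -0.045, 0, 0, 0, -1], [0, 0, -0.051, 0, 0, 0, -1], [0, 0, -0.056, 0, 0, 0, -1], [0, 0, -0.059, 0, 0, 0, -1], [0, 0, -0.061, 0, 0, 0, -1], [0, 0, -0.061, 0, 0, 0, -1]]]}}

```text
time: 12.65
tcp_pos: [0.5069, -0.4547, 0.0611]
ee_rot: [[-0.707, 0.707, 0.001], [0.707, 0.707, -0.0], [-0.001, 0.0, -1.0]]
force: [-1.2, 0.9, 5.3]
width: 0.0445
grip_force: 31.7
```

Emit:
{"fn": "step_arm", "kwargs": {"commands": [[[0, 0, 0, 0, 0, 0, 0.5], [0, 0, 0, 0, 0, 0, 0.5], [0, 0, 0, 0, 0, 0, 0.5], [0, 0, 0, 0, 0, 0, 0.5], [0, 0, 0.05, 0, 0, 0, 0.5], [0, 0, 0.12, 0, 0, 0, 0.5], [0, 0, 0.2, 0, 0, 0, 0.5], [0, 0, 0.2, 0, 0, 0, 0.8], [-0.216, 0.205, 0.2, 0, 0, 0, 0.8], [-0.216, 0.205, 0.2, 0, 0, 0, 0.8]]]}}

```text
time: 13.65
tcp_pos: [0.4334, -0.3854, 0.1794]
ee_rot: [[-0.707, 0.707, -0.001], [0.707, 0.707, -0.001], [-0.0, -0.001, -1.0]]
force: [-0.3, -0.0, 0.5]
width: 0.0769
grip_force: 0.0
```

```bash
python3 -c "
from h import *
print(env.get_state()['tcp_pos'],env.get_state()['joint_pos'])"
```

```text
[ 0.43335813 -0.38539583  0.1794422 ] [ -1.21833517  31.83962946  53.99531099 104.89518105 -29.85576856
  58.75897874 109.80811079]
```

Emit:
{"fn": "step_arm", "kwargs": {"commands": [[[-0.094, 0.09, 0, 0, 0, 0, 0.9], [-0.094, 0.09, 0, 0, 0, 0, 0.9], [-0.094, 0.09, -0.06, 0, 0, 0, 0.9], [-0.094, 0.09, -0.06, 0, 0, 0, 0.9], [-0.094, 0.09, -0.06, 0, 0, 0, 0.9]]]}}

```text
time: 14.15
tcp_pos: [0.3777, -0.332, 0.1443]
ee_rot: [[-0.707, 0.708, -0.001], [0.708, 0.707, -0.0], [0.001, -0.001, -1.0]]
force: [-0.6, -0.8, 0.0]
width: 0.081
grip_force: 0.0
```

```bash
python3 - <<'E'
from h import *
s=env.get_state();w=env.capture("wrist");P=wristpose(w,s);print(s["tcp_pos"],s["joint_pos"])
Pi=np.linalg.inv(P);q=Pi@np.array([.3775,-.3315,.076,1]);u,v=w["cx"]-w["fx"]*q[0]/q[2],w["cy"]+w["fy"]*q[1]/q[2];print(u,v)
cv2.imwrite("pics/w4.png",w["color"])
a=env.capture("side")["color"]
k=np.hstack([w["color"][80:330,180:480],cv2.resize(a[130:280,260:460],None,fx=1.6667,fy=1.6667)]);cv2.circle(k,(int(u)-180,int(v)-80),3,(0,0,255),-1)
cv2.imwrite("pics/b4.png",k)
E
```

```text
[ 0.37773563 -0.33200134  0.14430206] [ -6.07280543  27.31934602  55.06522255 117.17192972 -29.22282504
  50.26634658 110.39780853]
321.4489876135273 227.38467286099967
```

View pics/b4.png

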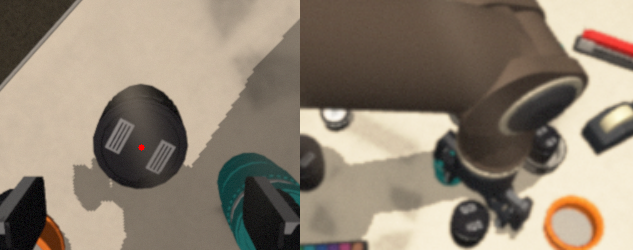

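Emit:
{"fn": "step_arm", "kwargs": {"commands": [[[0, 0, -0.06, 0, 0, 0, 0.9], [0, 0, -0.11, 0, 0, 0, 0.9], [0, 0, -0.135, 0, 0, 0, 0.9], [0, 0, -0.145, 0, 0, 0, 0.9], [0, 0, -0.145, 0, 0, 0, 0.9]]]}}

```text
time: 14.75
tcp_pos: [0.3778, -0.3323, 0.0573]
ee_rot: [[-0.706, 0.708, -0.0], [0.708, 0.706, -0.0], [0.0, -0.001, -1.0]]
force: [-0.2, 0.1, -0.3]
width: 0.0811
grip_force: 0.0
```

Emit:
{"fn": "step_arm", "kwargs": {"commands": [[[0, 0, 0, 0, 0, 0, -1], [0, 0, 0, 0, 0, 0, -1], [0, 0, 0, 0, 0, 0, -1], [0, 0, 0, 0, 0, 0, -1], [0, 0, 0, 0, 0, 0, -1], [0, 0, 0, 0, 0, 0, -1]]], "squeeze": 40}}

```text
time: 15.35
tcp_pos: [0.3784, -0.3325, 0.0584]
ee_rot: [[-0.707, 0.707, 0.002], [0.707, 0.707, -0.001], [-0.002, 0.0, -1.0]]
force: [-2.0, -1.1, 5.6]
width: 0.055
grip_force: 41.3
```

Emit:
{"fn": "step_arm", "kwargs": {"commands": [[[0, 0, 0.05, 0, 0, 0, -1], [0, 0, 0.13, 0, 0, 0, -1], [0, 0, 0.21, 0, 0, 0, -1], [0, 0, 0.22, 0, 0, 0, -1], [0, 0, 0.22, 0, 0, 0, -1]]]}}

```text
time: 15.85
tcp_pos: [0.3788, -0.3317, 0.1907]
ee_rot: [[-0.707, 0.707, 0.004], [0.707, 0.707, -0.001], [-0.003, 0.002, -1.0]]
force: [1.1, -0.6, -2.0]
width: 0.055
grip_force: 44.0
```

Emit:
{"fn": "step_arm", "kwargs": {"commands": [[[0.508, 0.358, 0, 0, 0, 0.75, -1], [0.508, 0.358, 0, 0, 0, 0.75, -1], [0.508, 0.358, 0, 0, 0, 0.75, -1], [0.508, 0.358, 0, 0, 0, 0.75, -1], [0.508, 0.358, 0, 0, 0, 0.75, -1], [0.508, 0.358, 0, 0, 0, 0.75, -1], [0.508, 0.358, 0, 0, 0, 0.75, -1], [0.508, 0.358, 0, 0, 0, 0.75, -1], [0.508, 0.358, 0, 0, 0, 0.75, -1], [0.508, 0.358, 0, 0, 0, 0.75, -1]]]}}

```text
time: 16.85
tcp_pos: [0.6815, -0.1166, 0.1867]
ee_rot: [[-1.0, -0.0, -0.004], [-0.0, 1.0, 0.0], [0.004, 0.0, -1.0]]
force: [-0.1, -0.4, -2.5]
width: 0.0551
grip_force: 43.8
```

```bash
python3 - <<'E'
from h import *
s=env.get_state();w=env.capture("wrist");P=wristpose(w,s);print(s["tcp_pos"],s["joint_pos"])
cv2.imwrite("pics/w5.png",w["color"])
a=env.capture("side")["color"];c=env.capture("scene")["color"]
k=np.hstack([w["color"][80:330,180:480],cv2.resize(a[110:235,220:345],None,fx=2,fy=2),cv2.resize(c[130:255,260:385],None,fx=2,fy=2)])
cv2.imwrite("pics/b5.png",k)
E
```

```text
[ 0.68154952 -0.11664859  0.186659  ] [-19.45506532  38.16179624  40.5368208   86.9073455  -26.25222331
  64.95172258 116.36085941]
```

View pics/b5.png

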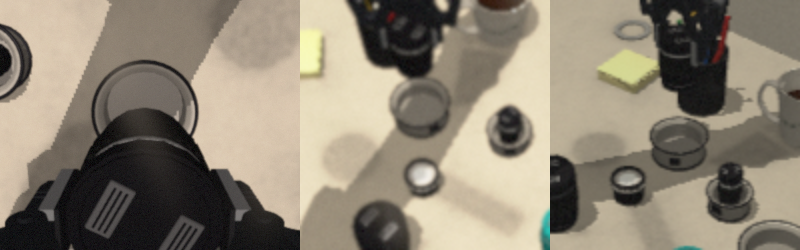

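lens_s stands upright in cup_s in both views, and cup_l's rim is centred at column 325, right under the held lens. Lowering now.

Emit:
{"fn": "step_arm", "kwargs": {"commands": [[[0.001, 0.001, -0.06, 0, 0, 0, -1], [0.001, 0.001, -0.11, 0, 0, 0, -1], [0.001, 0.001, -0.14, 0, 0, 0, -1], [0.001, 0.001, -0.155, 0, 0, 0, -1], [0.001, 0.001, -0.17, 0, 0, 0, -1], [0.001, 0.001, -0.18, 0, 0, 0, -1], [0.001, 0.001, -0.19, 0, 0, 0, -1], [0.001, 0.001, -0.195, 0, 0, 0, -1], [0.001, 0.001, -0.195, 0, 0, 0, -1]]]}}

```text
time: 17.9
tcp_pos: [0.6832, -0.1162, 0.072]
ee_rot: [[-1.0, 0.0, -0.0], [0.0, 1.0, 0.0], [0.0, 0.0, -1.0]]
force: [-0.6, -0.0, -2.3]
width: 0.0552
grip_force: 43.9
```

Inside the well with no contact; the floor is about 8.5 mm below.

Emit:
{"fn": "step_arm", "kwargs": {"commands": [[[0, 0, -0.004, 0, 0, 0, -1], [0, 0, -0.008, 0, 0, 0, -1], [0, 0, -0.011, 0, 0, 0, -1], [0, 0, -0.013, 0, 0, 0, -1], [0, 0, -0.015, 0, 0, 0, -1], [0, 0, -0.015, 0, 0, 0, -1]]]}}

```text
time: 18.5
tcp_pos: [0.6833, -0.1163, 0.0636]
ee_rot: [[-1.0, 0.0, 0.0], [0.0, 1.0, 0.0], [-0.0, 0.0, -1.0]]
force: [-1.5, 0.2, 3.5]
width: 0.055
grip_force: 44.2
```

Emit:
{"fn": "step_arm", "kwargs": {"commands": [[[0, 0, 0, 0, 0, 0, 0.75], [0, 0, 0, 0, 0, 0, 0.75], [0, 0, 0, 0, 0, 0, 0.75], [0, 0, 0, 0, 0, 0, 0.75], [0, 0, 0.05, 0, 0, 0, 0.75], [0, 0, 0.12, 0, 0, 0, 0.75], [0, 0, 0.2, 0, 0, 0, 0.75], [0, 0, 0.2, 0, 0, 0, 0.75]]]}}

```text
time: 19.3
tcp_pos: [0.6865, -0.118, 0.1905]
ee_rot: [[-1.0, 0.001, 0.011], [0.001, 1.0, -0.002], [-0.011, -0.002, -1.0]]
force: [-0.0, -0.9, 0.9]
width: 0.075
grip_force: 0.0
```

Emit:
{"fn": "step_arm", "kwargs": {"commands": [[[-0.353, 0.059, 0, 0, 0, -0.75, 1], [-0.353, 0.059, 0, 0, 0, -0.75, 1], [-0.353, 0.059, 0, 0, 0, -0.75, 1], [-0.353, 0.059, 0, 0, 0, -0.75, 1], [-0.353, 0.059, 0, 0, 0, -0.75, 1], [-0.353, 0.059, 0, 0, 0, -0.75, 1], [-0.353, 0.059, 0, 0, 0, -0.75, 1], [-0.353, 0.059, 0, 0, 0, -0.75, 1]]]}}

```text
time: 20.1
tcp_pos: [0.473, -0.081, 0.1834]
ee_rot: [[-0.709, 0.705, 0.001], [0.705, 0.709, -0.001], [-0.002, 0.0, -1.0]]
force: [-0.1, 0.2, 0.4]
width: 0.0851
grip_force: 0.0
```

```bash
python3 - <<'E'
from h import *
s=env.get_state();w=env.capture("wrist");P=wristpose(w,s);print(s["tcp_pos"],s["width"],s["joint_pos"][6])
g=cv2.cvtColor(w["color"],cv2.COLOR_BGR2GRAY);cv2.imwrite("pics/w6.png",w["color"])
Pi=np.linalg.inv(P);q=Pi@np.array([.4715,-.081,.084,1]);u,v=w["cx"]-w["fx"]*q[0]/q[2],w["cy"]+w["fy"]*q[1]/q[2];print(u,v)
# tabs: bright blobs against the local dark cap
x0,y0=int(u)-55,int(v)-55;r=g[y0:y0+110,x0:x0+110]
for th in (55,70,90):
    n,l,st,c=cv2.connectedComponentsWithStats((r>th).astype(np.uint8))
    print(th,[(st[i].tolist(),(c[i]+[x0,y0]).round(1).tolist(),cast(w,P,*(c[i]+[x0,y0]),.084).round(4).tolist()) for i in range(1,n) if 60<st[i,4]<900])
E
```

```text
[ 0.47296583 -0.08097386  0.18341735] 0.0850953282871212 74.6711765995197
319.74015745225205 210.62439357569397
55 [([39, 13, 12, 15, 69], [308.7, 173.8], [0.4491, -0.0685, 0.084]), ([72, 34, 19, 36, 495], [344.9, 206.6], [0.4812, -0.0673, 0.084]), ([23, 38, 21, 36, 501], [297.1, 210.2], [0.4607, -0.0914, 0.084])]
70 [([72, 35, 18, 35, 255], [344.7, 206.1], [0.4809, -0.0672, 0.084]), ([24, 39, 19, 34, 276], [297.0, 209.1], [0.4601, -0.0909, 0.084])]
90 []
```

Emit:
{"fn": "step_arm", "kwargs": {"commands": [[[-0.002, 0.002, -0.08, 0, 0, 0, 1], [-0.002, 0.002, -0.13, 0, 0, 0, 1], [-0.002, 0.002, -0.165, 0, 0, 0, 1], [-0.002, 0.002, -0.185, 0, 0, 0, 1], [-0.002, 0.002, -0.2, 0, 0, 0, 1], [-0.002, 0.002, -0.2, 0, 0, 0, 1], [-0.002, 0.002, -0.2, 0, 0, 0, 1]]]}}

```text
time: 20.85
tcp_pos: [0.4708, -0.08, 0.0636]
ee_rot: [[-0.707, 0.707, 0.001], [0.707, 0.707, -0.0], [-0.001, 0.001, -1.0]]
force: [0.1, -0.1, -0.3]
width: 0.0857
grip_force: 0.0
```

Emit:
{"fn": "step_arm", "kwargs": {"commands": [[[0, 0, 0, 0, 0, 0, -1], [0, 0, 0, 0, 0, 0, -1], [0, 0, 0, 0, 0, 0, -1], [0, 0, 0, 0, 0, 0, -1], [0, 0, 0, 0, 0, 0, -1], [0, 0, 0, 0, 0, 0, -1]]], "squeeze": 50}}

```text
time: 21.45
tcp_pos: [0.4708, -0.0798, 0.0642]
ee_rot: [[-0.707, 0.707, 0.002], [0.707, 0.707, 0.0], [-0.001, 0.001, -1.0]]
force: [-2.1, 0.5, 8.4]
width: 0.0657
grip_force: 53.8
```

Emit:
{"fn": "step_arm", "kwargs": {"commands": [[[0, 0, 0.05, 0, 0, 0, -1], [0, 0, 0.13, 0, 0, 0, -1], [0, 0, 0.21, 0, 0, 0, -1], [0, 0, 0.22, 0, 0, 0, -1], [0, 0, 0.22, 0, 0, 0, -1]]]}}

```text
time: 21.95
tcp_pos: [0.4709, -0.0789, 0.1961]
ee_rot: [[-0.708, 0.706, 0.003], [0.706, 0.708, 0.002], [-0.001, 0.003, -1.0]]
force: [-0.1, 0.4, -4.1]
width: 0.0659
grip_force: 59.4
```

Emit:
{"fn": "step_arm", "kwargs": {"commands": [[[0.204, -0.455, 0, 0, 0, 0, -1], [0.204, -0.455, 0, 0, 0, 0, -1], [0.204, -0.455, 0, 0, 0, 0, -1], [0.204, -0.455, 0, 0, 0, 0, -1], [0.204, -0.455, 0, 0, 0, 0, -1], [0.204, -0.455, 0, 0, 0, 0, -1], [0.204, -0.455, 0, 0, 0, 0, -1], [0.204, -0.455, 0, 0, 0, 0, -1], [0.204, -0.455, 0, 0, 0, 0, -1]]]}}

```text
time: 22.85
tcp_pos: [0.592, -0.3512, 0.1928]
ee_rot: [[-0.707, 0.707, -0.002], [0.707, 0.707, 0.003], [0.004, 0.0, -1.0]]
force: [0.2, -0.3, -3.4]
width: 0.0659
grip_force: 59.1
```

```bash
python3 - <<'E'
from h import *
s=env.get_state();w=env.capture("wrist");P=wristpose(w,s);print(s["tcp_pos"],s["force"])
g=cv2.cvtColor(w["color"],cv2.COLOR_BGR2GRAY);cv2.imwrite("pics/w7.png",w["color"])
# predicted outer rim circle: sample darkness along it for small xy offsets
Pi=np.linalg.inv(P);t=np.linspace(0,2*np.pi,360)
def rim(cx,cy,r):
    q=Pi@np.array([cx+r*np.cos(t),cy+r*np.sin(t),0*t+.037,0*t+1]);return w["cx"]-w["fx"]*q[0]/q[2],w["cy"]+w["fy"]*q[1]/q[2]
u,v=rim(.5932,-.353,.047)
k=w["color"].copy()
for a,b in zip(u,v): cv2.circle(k,(int(round(a)),int(round(b))),0,(0,0,255),-1)
cv2.imwrite("pics/b7.png",cv2.resize(k[80:280,200:450],None,fx=3,fy=3,interpolation=cv2.INTER_NEAREST))
E
```

```text
[ 0.59199757 -0.35117027  0.19280974] [ 0.21342399 -0.25514807 -3.39502882]
```

View pics/b7.png

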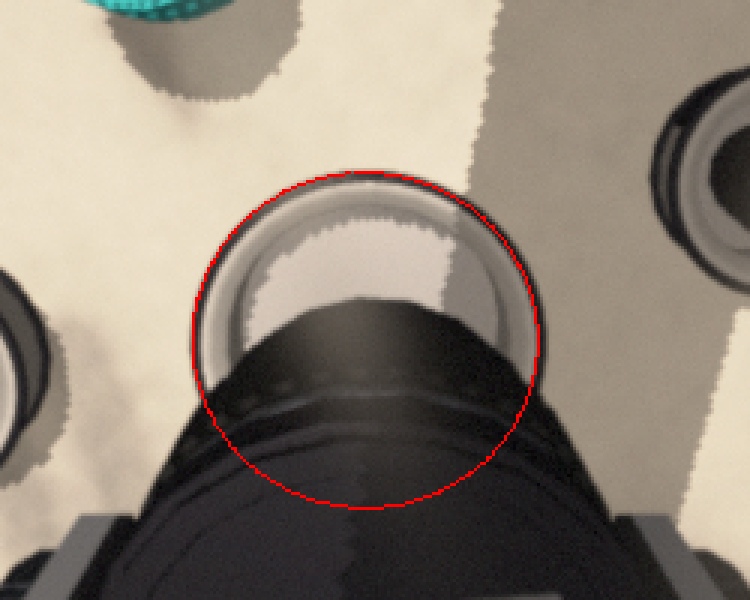

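cup_xl's rim is within about 1 mm of the predicted circle and centred under the lens.

Emit:
{"fn": "step_arm", "kwargs": {"commands": [[[0.001, 0.002, -0.06, 0, 0, 0, -1], [0.001, 0.002, -0.11, 0, 0, 0, -1], [0.001, 0.002, -0.135, 0, 0, 0, -1], [0.001, 0.002, -0.15, 0, 0, 0, -1], [0.001, 0.002, -0.165, 0, 0, 0, -1], [0.001, 0.002, -0.178, 0, 0, 0, -1], [0.001, 0.002, -0.188, 0, 0, 0, -1], [0.001, 0.002, -0.195, 0, 0, 0, -1], [0.001, 0.002, -0.195, 0, 0, 0, -1]]]}}

```text
time: 23.8
tcp_pos: [0.5931, -0.3514, 0.0778]
ee_rot: [[-0.707, 0.707, -0.0], [0.707, 0.707, 0.0], [0.0, -0.0, -1.0]]
force: [0.3, 0.9, -2.7]
width: 0.066
grip_force: 59.1
```

Emit:
{"fn": "step_arm", "kwargs": {"commands": [[[0, 0, -0.004, 0, 0, 0, -1], [0, 0, -0.008, 0, 0, 0, -1], [0, 0, -0.011, 0, 0, 0, -1], [0, 0, -0.013, 0, 0, 0, -1], [0, 0, -0.015, 0, 0, 0, -1], [0, 0, -0.016, 0, 0, 0, -1], [0, 0, -0.016, 0, 0, 0, -1]]]}}

```text
time: 24.5
tcp_pos: [0.5933, -0.3515, 0.0693]
ee_rot: [[-0.707, 0.707, 0.001], [0.707, 0.707, 0.0], [-0.0, 0.001, -1.0]]
force: [-2.7, 1.3, 4.2]
width: 0.0658
grip_force: 59.8
```

Emit:
{"fn": "step_arm", "kwargs": {"commands": [[[0, 0, 0, 0, 0, 0, 1], [0, 0, 0, 0, 0, 0, 1], [0, 0, 0, 0, 0, 0, 1], [0, 0, 0, 0, 0, 0, 1], [0, 0, 0, 0, 0, 0, 1], [0, 0, 0.04, 0, 0, 0, 1], [0, 0, 0.1, 0, 0, 0, 1], [0, 0, 0.18, 0, 0, 0, 1], [0, 0, 0.26, 0, 0, 0, 1], [0, 0, 0.3, 0, 0, 0, 1]]]}}

```text
time: 25.5
tcp_pos: [0.5938, -0.3528, 0.2532]
ee_rot: [[-0.706, 0.708, 0.004], [0.708, 0.706, -0.003], [-0.005, 0.001, -1.0]]
force: [0.5, -0.1, 0.2]
width: 0.0855
grip_force: 0.0
```

Emit:
{"fn": "step_arm", "kwargs": {"commands": [[[-0.25, 0.15, 0.3, 0, 0, 0, 1], [-0.25, 0.15, 0.3, 0, 0, 0, 1], [-0.25, 0.15, 0.3, 0, 0, 0, 1], [-0.25, 0.15, 0.3, 0, 0, 0, 1], [-0.25, 0.15, 0.3, 0, 0, 0, 1], [-0.25, 0.15, 0.3, 0, 0, 0, 1], [-0.25, 0.15, 0.3, 0, 0, 0, 1]]]}}

```text
time: 26.2
tcp_pos: [0.4435, -0.2608, 0.4294]
ee_rot: [[-0.709, 0.706, 0.004], [0.706, 0.709, 0.002], [-0.001, 0.004, -1.0]]
force: [0.9, 0.6, -0.4]
width: 0.0853
grip_force: 0.0
```

```bash
python3 - <<'E'
from h import *
s=env.get_state();w=env.capture("wrist");P=wristpose(w,s);print(s["tcp_pos"],s["time"])
g=cv2.cvtColor(w["color"],cv2.COLOR_BGR2GRAY);cv2.imwrite("pics/w8.png",w["color"])
Pi=np.linalg.inv(P)
# dark-blob check: tabs centroid of each lens cap around its predicted place
for n,x,y,z,r in [("s",.641,-.2425,.069,.017),("m",.507,-.4545,.075,.0225),("l",.683,-.116,.081,.028),("xl",.593,-.3525,.089,.0335),("loupe",.5667,-.1245,.036,.0245)]:
    q=Pi@np.array([x,y,z,1]);u,v=w["cx"]-w["fx"]*q[0]/q[2],w["cy"]+w["fy"]*q[1]/q[2];R=w["fx"]*r/-q[2]
    m=np.zeros_like(g);cv2.circle(m,(int(round(u)),int(round(v))),int(R*.9),255,-1)
    px=g[m>0];th=np.median(px)+18;mm=((g>th)&(m>0)).astype(np.uint8)
    k,l,st,c=cv2.connectedComponentsWithStats(mm)
    print(n,round(u),round(v),"med",np.median(px),[(int(st[i,4]),cast(w,P,*c[i],z)[:2].round(4).tolist()) for i in range(1,k) if st[i,4]>12])
E
```

```text
[ 0.44353338 -0.26076264  0.42939932] 26.2
s 425 242 med 50.0 [(16, [0.6338, -0.2352]), (17, [0.6456, -0.2461]), (13, [0.6546, -0.2462])]
m 260 278 med 33.0 [(60, [0.4964, -0.4572]), (62, [0.5145, -0.4452]), (68, [0.5134, -0.4685])]
l 516 206 med 34.0 [(113, [0.689, -0.1029]), (115, [0.676, -0.1263]), (61, [0.7065, -0.1212])]
xl 350 276 med 50.0 [(99, [0.5835, -0.3614]), (30, [0.6095, -0.3767])]
loupe 447 147 med 172.0 [(186, [0.5625, -0.1234])]
```

```bash
python3 - <<'E'
from h import *
s=env.get_state();w=env.capture("wrist");P=wristpose(w,s);g=cv2.cvtColor(w["color"],cv2.COLOR_BGR2GRAY)
r=g[248:305,322:380]
for th in (60,75,90,110):
    k,l,st,c=cv2.connectedComponentsWithStats((r>th).astype(np.uint8))
    print(th,[(st[i].tolist(),cast(w,P,*(c[i]+[322,248]),.089)[:2].round(4).tolist()) for i in range(1,k) if 12<st[i,4]<300])
_,l=cv2.threshold(r,62,255,cv2.THRESH_BINARY_INV)
cs=max(cv2.findContours(l,0,2)[0],key=cv2.contourArea);print(cv2.minEnclosingCircle(cs))
E
```

```text
60 [([15, 21, 9, 16, 130], [0.5838, -0.3621]), ([38, 20, 8, 15, 71], [0.6047, -0.3383])]
75 [([0, 0, 10, 34, 190], [0.5508, -0.361]), ([46, 0, 9, 22, 87], [0.5937, -0.3077])]
90 [([0, 0, 9, 28, 86], [0.5452, -0.3561]), ([54, 0, 4, 11, 26], [0.5933, -0.2981])]
110 [([55, 0, 3, 10, 21], [0.5929, -0.2975])]
((28.437467575073242, 17.303178787231445), 30.045364379882812)
```

The midpoint of the lens_xl tabs is (0.594, -0.350) at cap height, so it is seated centred and upright like the others. Handing in.

```bash
python3 -c "
from plant import env
print(env.hand_in())"
```

```text
the job is handed in; nothing more can be done
None
```

All four lenses are placed in the cups of their own size, and the job was handed in at about 26 s of the 118 s allowed; the last wrist view put each lens upright and within about 4 mm of its cup's centre and the magnifier unmoved to within about 4 mm, but hand-in returned no verdict.

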